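Set up the bottle inspection lamp

TASK

Swing the inspection lamp's arm round until its shade is centred above the tall amber bottle (not the squat jar) and leave it there. Then switch the lamp on by flipping the long bat toggle on the grey power unit over its centre to the opposite side. Leave the short toggle as it is and do not knock the bottle, the jar, the funnel or the tape roll.

Things in the scene. Friction and masses are not known exactly. Their poses are not given: they have to be found in the camera images.
- lamp_arm (a joint): angle of the lamp's horizontal arm about its upright post, rad. 0 at one end stop, 1.75 at the other; grows counter-clockwise seen from above. It starts near 0 (arm pointing to the robot's left and towards the robot). The hinge is stiff: it takes about 2 N at the shade to move the arm and it stays exactly where it is released.
- lamp_pivot (a point): point on the axis of the lamp's post, at arm height (200 mm above the table). The steel post is 24 mm thick on a grey round foot 170 mm across and 22 mm high; the black hub at its top is 38 mm across and ends 216 mm above the table.
- lamp_handle (a point): middle of the upright black rubber pin on top of the lamp shade, by which the arm is swung: 14 mm diameter, 50 mm tall (212 to 262 mm above the table), its middle here at 240 mm. It is on the shade's vertical axis, 240 mm from the post's axis, and turns with the arm.
- lamp_shade (a point): centre of the underside of the white conical lamp shade, 170 mm above the table, straight below lamp_handle. The shade is 110 mm across below, 60 mm higher up, its top at 210 mm; the arm bar (14 mm thick) runs from it at 203 mm height to the post.
- tall_center (a point): middle (half-way up) of the tall amber bottle: 62 mm diameter, 140 mm tall, black cap, white label, loose and filled, on the table below the arc of the shade, 229 to 251 mm from the post's axis; 30 mm lower than the shade.
- jar_center (a point): middle of the squat amber jar with a wide white lid: 72 mm diameter, 73 mm tall, loose, also below the arc. It may stand on either side of the tall bottle.
- long_toggle (a joint): angle of the long bat toggle, rad: 0 = off, leaning 0.4 rad from upright to the power unit's -x side (roughly towards the robot); 0.8 = on, leaning 0.4 rad to the +x side. A spring drives it away from the centre (0.4) to the nearer side; pushing it over takes about 2 N near the tip, and once past centre it snaps over by itself.
- long_toggle_pivot (a point): pivot of the long toggle, at the top face of the power unit, 68 mm above the table. Axes are those of the power unit: x is the direction in which the bat flips on, y runs along the row of the two toggles (the short one is 70 mm away at +y), z up. The unit is a fixed grey box 130 mm (x) by 160 mm (y) by 68 mm high; this pivot is 35 mm to -y of its centre.
- long_toggle_tip (a point): free end of the long steel bat: 40 mm from its pivot, the bat 7 mm thick at the foot and 11 mm near the tip.
- short_toggle (a joint): angle of the short bat toggle (20 mm long, 7 mm thick), same sense as the long one; 0 at the start and it must stay there.
- short_toggle_tip (a point): free end of the short bat.
- tape_center (a point): centre of a loose roll of brown tape, 90 mm across, 25 mm high, lying on the table.
- funnel_center (a point): middle of a loose grey funnel standing mouth down: 130 mm across below, 140 mm high.

How it is judged:
By the outcome, as a careful person would: the job done as asked, in the order asked, and still so for the second after the job is handed in, with the robot touching nothing.
It also fails if it takes over 45 s, if anything falls off the work surface, if the arm or the gripper's body presses on something with over 40 N, if the wrist force passes 120 N, or if a joint passes its speed limit or range.

ROBOT

A 6-joint arm with a two-finger parallel gripper is mounted at the origin on the work surface. World frame = base frame: x ahead of the robot, y to its left, z up, the work surface at z = 0. Lengths are in m, angles in rad, forces in N, time in s.
With the tool pointing down it reaches from about 0.35 to 0.85 m from the base axis. Payload 8.1 kg.
Tool frame: the origin (TCP) lies on the centre line of the jaws, within the pads' length; the fingertips stand arm.tip_extent ahead of it and the grasp point (between the pads) lies 5 mm behind it (arm.tip_extent is the distance from the TCP to the fingertips, in m); z points along the fingers, y is the line along which they close (so a half turn about z gives the same grasp; the last joint's range is limited). The gripper opens to 85 mm and grips with 20 to 120 N. Pads are 22 mm wide; open, the fingers measure 114 mm over their backs; the gripper's body (76 mm by 85 mm) begins 54 mm behind the grasp point. The pads swing forward as they close: fully open they stand 13 mm farther back than shut.
Start: joints at [-1.35, 0.13, 1.488, -0, 1.523, -0.085], TCP at [0.181, -0.572, 0.245] pointing down, gripper open.
Joint ranges: [-2.96, 2.96], [-0.89, 2.26], [0.02, 2.5], [-1.34, 4.48], [0, 2.73], [-2.66, 2.66]. Speed limits (rad/s): [2.39, 2.39, 2.79, 3.14, 3.14, 3.14].

INTERFACE

Orientations are given as a unit quaternion [x, y, z, w].
In Python, from plant import arm gives the robot as it stands.
- The arm moves only by the shell command python3 -m inch 'ROWS' [FORCE]. ROWS is JSON, a list of rows, each a list of 3 entries, a list of its own where there are three numbers: the shift along the tool's x, y, z in m, then the turn, a rotation vector about the tool's x, y, z in degrees, then the closure, from 0 (fully open) to 1 (shut). A call has exactly 10 rows; each row is the pose to reach, as a shift and turn from the pose commanded when the call began, along the tool's axes at that moment; what a row does not reach only later rows make up. A row lasts 1/10 s, in which the tool goes at most 50 mm and 8.59 degrees, less where a joint would pass 70% of its speed; a pose out of reach is approached as far as the arm can. A call with a gripper value outside its range is refused whole. The fingers move at their own pace and stop on an object; FORCE is the grip in N (left out, the last holds). Time passes only in rows, so rows that repeat a pose let the fingers close, or fill a call up. It gives the time, the measured TCP pose, the force, the opening and the grip force at its end, in the units of the state.
- arm.state(): the state, without advancing time (a new reading comes with each control period).
- arm.get_image(name): name is "scene" or "top" or "wrist"; returns a dict with "img" (420x560x3 uint8, red, green, blue), "depth" (420x560 float32, m along the optical axis (not along the pixel's ray), 0 where there is no reading), "camera_matrix" (3x3 intrinsics, pixels), "pose" (4x4, takes a point from camera to world coordinates). Camera axes: x right, y up, looking along -z (the intrinsics and any distortion apply to the point x, -y, -z); pixel columns grow to the right and rows downward; lengths in m; the calibration is good to about 2 mm. A picture is of the moment at which its call begins.
- arm.sign_off(): hands the job in; it is judged then, once.
The state is a dict: "clock": time; "qpos": joint angles; "joint_vel": joint speeds; "effort": joint torques, N m; "eef_pos": TCP position; "eef_rot": TCP orientation; "contact_force": force on the tool from outside, world axes, zero at the start; "ft_torque": the same for the moment, N m; "width": finger opening in m; "gripper_force": force on a finger pad.
Only numpy, scipy, OpenCV 4.12 (cv2) and the standard library are available. Lean on these libraries where they do the work, as an engineer would, in place of code of your own. Each camera call takes 0.05 s, during which the arm holds its last target. There are 200 camera calls.

## Working session

There is one attempt and no reset: what is moved stays moved. The work goes in short steps, Python scripts to look and compute and a shell command to move; the robot and the scene stay as the last step left them, time stands still between calls to the robot, and variables do not carry over. Pictures are saved under pics/ and viewed, at most 10 in all, crops included, and the job is handed in when it is done.

```bash
mkdir -p pics
python3 - <<'E'
from plant import arm
import cv2,numpy as np
for n in("scene","top"):
    d=arm.get_image(n); cv2.imwrite(f"pics/{n}0.png",d["img"][:,:,::-1]); np.savez(f"{n}0.npz",**d)
    print(n,d["pose"].round(3).tolist(),d["camera_matrix"].tolist(),d.keys())
s=arm.state();print(s,arm.tip_extent)
E
```

```text
scene [[0.596, -0.652, 0.469, 1.163], [0.803, 0.472, -0.364, -0.482], [0.016, 0.594, 0.805, 1.169], [0.0, 0.0, 0.0, 1.0]] [[443.1242113842538, 0.0, 279.7248507657978], [0.0, 443.1242113842538, 212.49663142834305], [0.0, 0.0, 1.0]] dict_keys(['img', 'depth', 'camera_matrix', 'pose'])
top [[0.017, 0.988, -0.155, 0.422], [-0.999, 0.011, -0.036, -0.056], [-0.034, 0.156, 0.987, 1.09], [0.0, 0.0, 0.0, 1.0]] [[391.6274316060174, 0.0, 283.52436608399444], [0.0, 391.6274316060174, 209.78234884817994], [0.0, 0.0, 1.0]] dict_keys(['img', 'depth', 'camera_matrix', 'pose'])
{'clock': 0.1, 'qpos': array([-1.35040621e+00,  1.31116950e-01,  1.48921710e+00,  8.79256266e-06,
        1.52302462e+00, -8.54238280e-02]), 'joint_vel': array([ 7.54380643e-04, -1.66257238e-03, -2.69997762e-03,  2.86357256e-04,
        1.13636686e-05, -1.45267280e-04]), 'effort': array([ 1.52706871e-03, -5.70951962e+01, -5.01939833e+01, -1.84940063e-04,
        8.18384928e-03, -2.30712362e-05]), 'eef_pos': array([ 0.1805423 , -0.57166698,  0.24430497]), 'eef_rot': array([ 9.88332135e-01,  1.52311558e-01, -5.51619892e-05, -8.81296220e-04]), 'contact_force': array([-0.69714242, -0.53950161,  0.12528855]), 'ft_torque': array([ 0.00888446, -0.00612082,  0.00360695]), 'gripper_force': 0.0, 'width': 0.08526552667223583} 0.014
```

View pics/scene0.png

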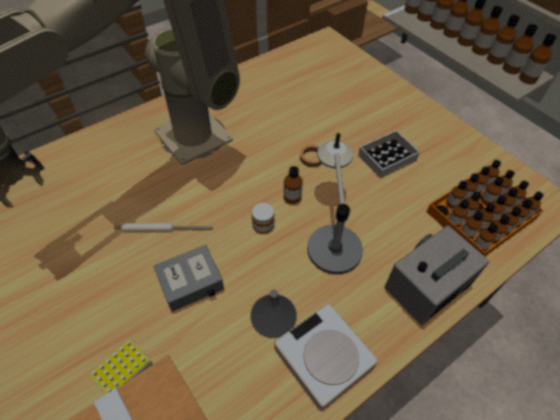

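View pics/top0.png

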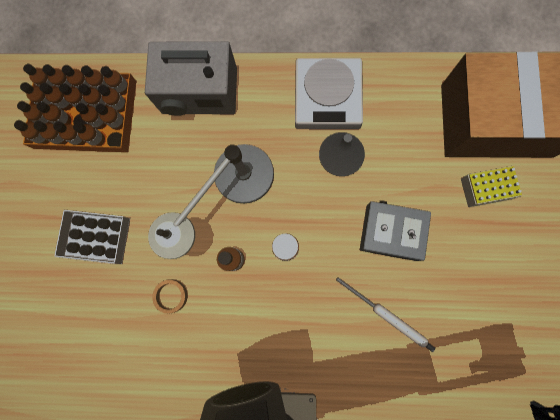

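The scene view shows the lamp (shade 335,152), bottle (293,185), jar (263,217), power unit (188,275), and funnel (274,312). In the top view the handle is near (163,234), the hub (234,152), the bottle cap (225,257), the jar lid (285,247), the toggles (384,228) and (411,234), and the tape (169,296). I'll enlarge crops of the top view.

```bash
cat > h.py <<'E'
import numpy as np
def ray(d,u,v,z):
    K,T=d["camera_matrix"],d["pose"]
    r=T[:3,:3]@np.array([(u-K[0,2])/K[0,0],-(v-K[1,2])/K[1,1],-1]); o=T[:3,3]
    return (o+r*(z-o[2])/r[2]).round(4)
E
python3 - <<'E'
import cv2
i=cv2.imread("pics/top0.png")
a=cv2.resize(i[140:280,140:300],None,fx=4,fy=4,interpolation=cv2.INTER_CUBIC)
b=cv2.resize(i[195:265,355:435],None,fx=7,fy=7,interpolation=cv2.INTER_CUBIC)
cv2.imwrite("pics/a.png",a);cv2.imwrite("pics/b.png",b)
E
```

```text
(no output)
```

View pics/a.png

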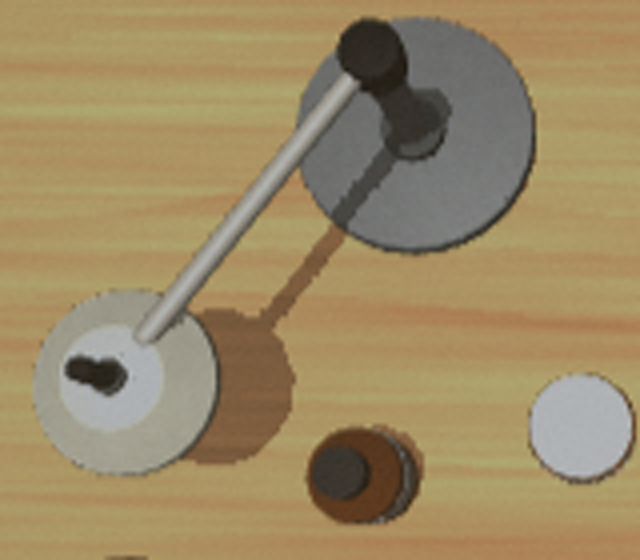

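View pics/b.png

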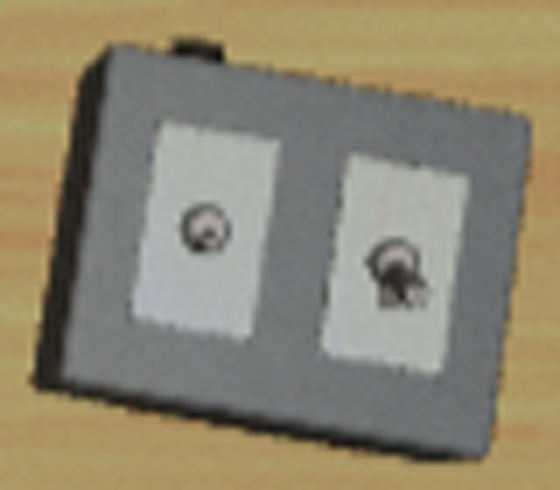

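The crops give these full-image top-view pixels: hub (232.5,152), handle top (159.5,232), shade rim centre (171.5,235.5), cap (225,258), lid (285.5,246.8), long toggle foot (411,232.4), and short toggle (384.3,227.6).

Run:
```python
import numpy as np
from h import ray
from scipy.spatial.transform import Rotation as R
d=np.load("top0.npz")
P={}
for n,u,v,z in[("hub",232.5,152,.216),("foot",244.5,173.5,.022),("handle",159.5,232,.262),("shade",171.5,235.5,.17),("cap",225,258,.14),("lid",285.5,246.75,.073),("long",411.1,232.4,.068),("short",384.3,227.6,.068),("tip",414.7,236.5,.105),("c1",370.7,201.4,.068),("c2",430.7,211.4,.068),("c3",425,260.7,.068),("c4",364.3,250,.068),("funnel",342,155,.05),("tape",169.5,296,.025)]:
    P[n]=ray(d,u,v,z); print(n,P[n])
n=np.linalg.norm
g=lambda a,b:(n((P[a]-P[b])[:2]).round(4),np.degrees(np.arctan2(*(P[b]-P[a])[1::-1])).round(1))
for a,b in[("hub","shade"),("hub","handle"),("hub","cap"),("hub","lid"),("foot","cap"),("long","short"),("c1","c2"),("c2","c3"),("c4","c1"),("c3","c4")]: print(a,b,g(a,b))
print("box",sum(P[c] for c in("c1","c2","c3","c4"))/4)
from plant import arm
print(R.from_quat(arm.state()["eef_rot"]).as_matrix().round(3))
```

```text
hub [0.6946 0.0969 0.216 ]
foot [0.6925 0.0945 0.022 ]
handle [0.5014 0.2397 0.262 ]
shade [0.5022 0.2432 0.17  ]
cap [0.452  0.1186 0.14  ]
lid [ 0.4855 -0.0256  0.073 ]
long [ 0.5276 -0.3505  0.068 ]
short [ 0.5393 -0.2819  0.068 ]
tip [ 0.5137 -0.3484  0.105 ]
c1 [ 0.6082 -0.248   0.068 ]
c2 [ 0.5833 -0.4029  0.068 ]
c3 [ 0.4554 -0.3833  0.068 ]
c4 [ 0.4804 -0.2293  0.068 ]
funnel [ 0.7396 -0.1757  0.05  ]
tape [0.3519 0.2856 0.025 ]
hub shade (np.float64(0.2417), np.float64(142.8))
hub handle (np.float64(0.2402), np.float64(143.5))
hub cap (np.float64(0.2436), np.float64(174.9))
hub lid (np.float64(0.2423), np.float64(-149.6))
foot cap (np.float64(0.2417), np.float64(174.3))
long short (np.float64(0.0696), np.float64(80.3))
c1 c2 (np.float64(0.1569), np.float64(-99.1))
c2 c3 (np.float64(0.1294), np.float64(171.3))
c4 c1 (np.float64(0.1292), np.float64(-8.3))
c3 c4 (np.float64(0.156), np.float64(80.8))
box [ 0.531825 -0.315875  0.068   ]
[[ 0.954  0.301 -0.   ]
 [ 0.301 -0.954  0.002]
 [ 0.    -0.002 -1.   ]]
```

All checks agree: the hub–handle distance is 240 mm, the bottle is 242 mm from the post, and the toggle spacing is 70 mm. The arm is at 143.3° and has to turn to 174.6°, so +31.3°. Next I compute the tool shifts for the approach.

```bash
cat >> h.py <<'E'
from scipy.spatial.transform import Rotation as R
def down(xyaw):  # tool pointing down, tool x at xyaw deg
    c,s=np.cos(np.radians(xyaw)),np.sin(np.radians(xyaw))
    return R.from_matrix(np.array([[c,s,0],[s,-c,0],[0,0,-1]]))
def rel(p,xyaw,p0=None,r0=None):
    from plant import arm
    s=arm.state(); p0=s["eef_pos"] if p0 is None else p0; r0=R.from_quat(s["eef_rot"]) if r0 is None else r0
    print((r0.inv().apply(np.array(p)-p0)*1000).round(1),"mm",(r0.inv()*down(xyaw)).as_rotvec(degrees=True).round(2))
E
python3 - <<'E'
from h import *
rel([.45,-.2,.36],80)
rel([.40,-.35,.36],60)
E
```

```text
[ 368.9 -273.5 -115.2] mm [-9.000e-02 -6.000e-02 -6.248e+01]
[ 276.  -145.5 -115.4] mm [ -0.09  -0.05 -42.48]
```

```bash
python3 -m inch '[[[0.01,-0.005,-0.04],[0,0,-6],0],[[0.04,-0.02,-0.08],[0,0,-12],0],[[0.08,-0.05,-0.11],[0,0,-18],0],[[0.12,-0.08,-0.115],[0,0,-24],0],[[0.16,-0.11,-0.115],[0,0,-31],0],[[0.2,-0.14,-0.115],[0,0,-38],0],[[0.25,-0.18,-0.115],[0,0,-45],0],[[0.29,-0.21,-0.115],[0,0,-52],0],[[0.34,-0.25,-0.115],[0,0,-59],0],[[0.369,-0.273,-0.115],[0,0,-62.5],0]]' 20
python3 - <<'E'
from h import *
rel([.5018,.2395,.33],143.3)
E
```

```text
clock: 1.1
eef_pos: [0.4371, -0.2192, 0.36]
eef_rot: [0.764, 0.645, -0.0, -0.0]
contact_force: [1.5, -0.0, 0.1]
width: 0.0855
gripper_force: 0.0
[463.1 -13.7  30.1] mm [-1.000e-02 -1.000e-02 -6.302e+01]
```

```bash
python3 -m inch '[[[0.04,0,0],[0,0,-6],0],[[0.09,-0.005,0],[0,0,-13],0],[[0.135,-0.01,0],[0,0,-20],0],[[0.18,-0.01,0],[0,0,-27],0],[[0.23,-0.015,0],[0,0,-35],0],[[0.28,-0.015,0],[0,0,-42],0],[[0.33,-0.02,0],[0,0,-49],0],[[0.38,-0.02,0],[0,0,-56],0],[[0.425,-0.025,0.01],[0,0,-61],0],[[0.442,-0.0255,0.02],[0,0,-63.3],0]]'
python3 -m inch '[[[0,0,0],[0,0,0],0],[[0,0,0],[0,0,0],0],[[0,0,0],[0,0,0],0],[[0,0,0],[0,0,0],0],[[0,0,0],[0,0,0],0],[[0,0,0],[0,0,0],0],[[0,0,0],[0,0,0],0],[[0,0,0],[0,0,0],0],[[0,0,0],[0,0,0],0],[[0,0,0],[0,0,0],0]]'
python3 - <<'E'
from h import *
from plant import arm
import cv2
rel([.5018,.2395,.24],143.3)
for n in("wrist","top"):
    d=arm.get_image(n); np.savez(n+"1.npz",**d); cv2.imwrite(f"pics/{n}1.png",d["img"][:,:,::-1])
E
```

```text
clock: 2.1
eef_pos: [0.4874, 0.2224, 0.3395]
eef_rot: [0.311, 0.95, 0.0, -0.0]
contact_force: [-0.7, -0.7, -0.1]
width: 0.0853
gripper_force: 0.0
clock: 3.1
eef_pos: [0.488, 0.2186, 0.3403]
eef_rot: [0.315, 0.949, 0.0, -0.0]
contact_force: [-1.0, -1.0, 0.4]
width: 0.0849
gripper_force: 0.0
[  1.4  25.  100.3] mm [-0.   -0.    0.03]
```

View pics/wrist1.png

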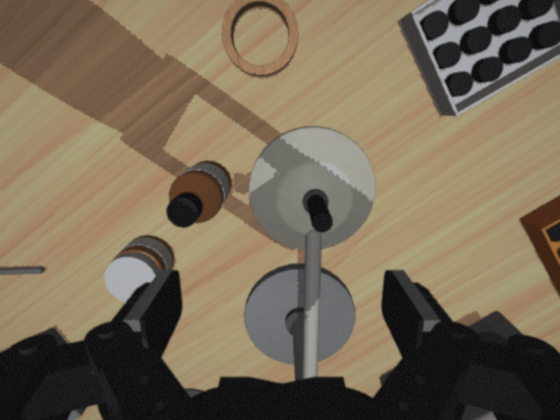

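The wrist view shows the handle pin between the open jaws: top (321,220), foot (315,198), shade rim centre (312,187), bottle cap (184,210).

Run:
```python
from h import *
d=np.load("wrist1.npz")
h=ray(d,321,220,.262)
print(h,ray(d,315,199,.212),ray(d,312.5,187,.17),ray(d,184,210,.14))
rel([h[0],h[1],.24],143.3)
```

```text
[0.4992 0.2398 0.262 ] [0.4997 0.2404 0.212 ] [0.5012 0.2415 0.17  ] [0.4511 0.1223 0.14  ]
[  3.6  23.7 100.3] mm [-0.   -0.    0.03]
```

```bash
python3 -m inch '[[[0.003,0.012,0],[0,0,0],0],[[0.003,0.024,0],[0,0,0],0],[[0.003,0.024,0],[0,0,0],0],[[0.003,0.024,0.02],[0,0,0],0],[[0.003,0.024,0.04],[0,0,0],0],[[0.003,0.024,0.06],[0,0,0],0],[[0.003,0.024,0.08],[0,0,0],0],[[0.003,0.024,0.1],[0,0,0],0],[[0.003,0.024,0.1],[0,0,0],0],[[0.003,0.024,0.1],[0,0,0],0]]'
python3 -m inch '[[[0,0,0],[0,0,0],0.2],[[0,0,0],[0,0,0],0.4],[[0,0,0],[0,0,0],0.5],[[0,0,0],[0,0,0],0.6],[[0,0,0],[0,0,0],0.7],[[0,0,0],[0,0,0],0.8],[[0,0,0],[0,0,0],0.9],[[0,0,0],[0,0,0],0.9],[[0,0,0],[0,0,0],0.9],[[0,0,0],[0,0,0],0.9]]' 30
python3 - <<'E'
from h import *
from plant import arm
print(arm.state()["eef_pos"])
c=np.array([.6935,.0957])
s=arm.state();p0=s["eef_pos"];r0=R.from_quat(s["eef_rot"])
v=p0[:2]-c; print(np.hypot(*v),np.degrees(np.arctan2(v[1],v[0])))
a0=np.degrees(np.arctan2(v[1],v[0]))
for a in np.linspace(0,174.2-a0,11)[1:]:
    w=R.from_euler('z',a,degrees=True).apply([*v,0])[:2]+c
    print(a.round(1),end=' ');rel([*w,p0[2]],143.3+a)
E
```

```text
clock: 4.2
eef_pos: [0.4998, 0.2397, 0.2403]
eef_rot: [0.315, 0.949, -0.0, -0.0]
contact_force: [-0.1, -0.5, -0.1]
width: 0.0854
gripper_force: 0.0
clock: 5.2
eef_pos: [0.5, 0.2398, 0.2406]
eef_rot: [0.315, 0.949, 0.0, 0.0]
contact_force: [0.3, 2.0, 1.4]
width: 0.0131
gripper_force: 29.2
[0.50004481 0.23975391 0.24055359]
0.2411979252692982 143.3272632273335
3.1 [ -0.4 -13.   -0. ] mm [ 0.03  0.01 -3.06]
6.2 [ -1.4 -25.9  -0. ] mm [ 0.03  0.01 -6.15]
9.3 [ -3.1 -38.8  -0. ] mm [ 0.03  0.01 -9.24]
12.3 [ -5.6 -51.6  -0. ] mm [ 3.000e-02  1.000e-02 -1.232e+01]
15.4 [ -8.7 -64.2  -0. ] mm [ 3.000e-02  1.000e-02 -1.541e+01]
18.5 [-12.5 -76.6  -0. ] mm [ 3.00e-02  1.00e-02 -1.85e+01]
21.6 [-17.  -88.8  -0. ] mm [ 3.000e-02  1.000e-02 -2.158e+01]
24.7 [-2.210e+01 -1.008e+02 -1.000e-01] mm [ 3.000e-02  2.000e-02 -2.467e+01]
27.8 [-2.780e+01 -1.124e+02 -1.000e-01] mm [ 3.000e-02  2.000e-02 -2.776e+01]
30.9 [-3.420e+01 -1.238e+02 -1.000e-01] mm [ 3.000e-02  2.000e-02 -3.085e+01]
```

```bash
for i in 1; do python3 -m inch '[[[-0.0001,-0.0065,0],[0,0,-1.5],0.9],[[-0.0004,-0.013,0],[0,0,-3.1],0.9],[[-0.0008,-0.0195,0],[0,0,-4.6],0.9],[[-0.0014,-0.0259,0],[0,0,-6.15],0.9],[[-0.0022,-0.0324,0],[0,0,-7.7],0.9],[[-0.0031,-0.0388,0],[0,0,-9.2],0.9],[[-0.0043,-0.0452,0],[0,0,-10.8],0.9],[[-0.0056,-0.0516,0],[0,0,-12.3],0.9],[[-0.0071,-0.058,0],[0,0,-13.9],0.9],[[-0.0087,-0.0642,0],[0,0,-15.4],0.9]]'; done
python3 -m inch '[[[-0.0001,-0.0065,0],[0,0,-1.5],0.9],[[-0.0004,-0.013,0],[0,0,-3.1],0.9],[[-0.0008,-0.0195,0],[0,0,-4.6],0.9],[[-0.0014,-0.0259,0],[0,0,-6.15],0.9],[[-0.0022,-0.0324,0],[0,0,-7.7],0.9],[[-0.0031,-0.0388,0],[0,0,-9.2],0.9],[[-0.0043,-0.0452,0],[0,0,-10.8],0.9],[[-0.0056,-0.0516,0],[0,0,-12.3],0.9],[[-0.0087,-0.0642,0],[0,0,-15.4],0.9],[[-0.0087,-0.0642,0],[0,0,-15.4],0.9]]'
python3 - <<'E'
from plant import arm
import cv2,numpy as np
d=arm.get_image("scene");np.savez("scene2.npz",**d)
d2=arm.get_image("top");np.savez("top2.npz",**d2)
f=lambda i,a,b,c,e:cv2.resize(i[a:b,c:e,::-1],(400,400),interpolation=cv2.INTER_CUBIC)
cv2.imwrite("pics/c2.png",np.hstack([f(d["img"],120,240,230,350),f(d2["img"],180,300,160,280)]))
print(arm.state()["eef_pos"],arm.state()["contact_force"])
E
```

```text
clock: 6.2
eef_pos: [0.4693, 0.1824, 0.2405]
eef_rot: [0.184, 0.983, 0.0, 0.001]
contact_force: [6.3, -1.0, -1.2]
width: 0.0133
gripper_force: 29.2
clock: 7.2
eef_pos: [0.4549, 0.1184, 0.2405]
eef_rot: [0.051, 0.999, -0.0, 0.002]
contact_force: [10.6, -1.9, -3.9]
width: 0.0129
gripper_force: 29.6
[0.45496819 0.11890607 0.24055025] [10.45521678 -2.42854215 -3.41253759]
```

View pics/c2.png

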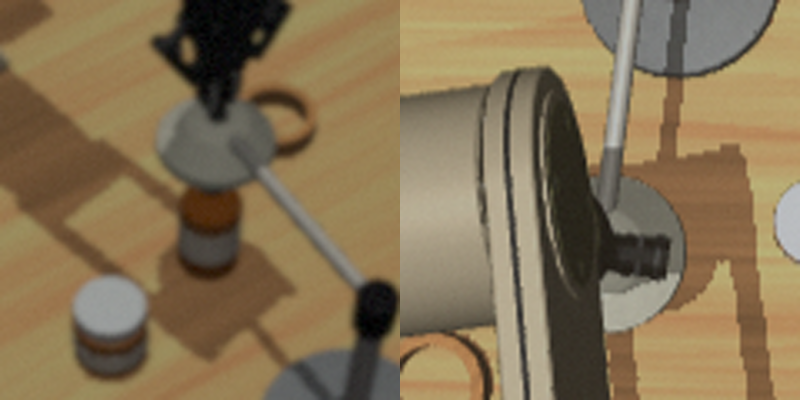

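The shade sits over the bottle and the bottle and jar are undisturbed. I'll release, rise straight up and check again.

```bash
python3 -m inch '[[[0,0,0],[0,0,0],0.7],[[0,0,0],[0,0,0],0.5],[[0,0,0],[0,0,0],0.3],[[0,0,0],[0,0,0],0.2],[[0,0,0],[0,0,0],0.2],[[0,0,-0.02],[0,0,0],0.2],[[0,0,-0.04],[0,0,0],0.2],[[0,0,-0.06],[0,0,0],0.2],[[0,0,-0.09],[0,0,0],0.2],[[0,0,-0.12],[0,0,0],0.2]]'
python3 - <<'E'
from plant import arm
import cv2,numpy as np
d=arm.get_image("scene");np.savez("scene3.npz",**d)
d2=arm.get_image("wrist");np.savez("wrist3.npz",**d2)
f=lambda i,a,b,c,e:cv2.resize(i[a:b,c:e,::-1],(400,400),interpolation=cv2.INTER_CUBIC)
cv2.imwrite("pics/c3.png",np.hstack([f(d["img"],110,210,250,350),f(d2["img"],100,300,200,400)]))
print(arm.state()["eef_pos"],arm.state()["contact_force"])
E
```

```text
clock: 8.3
eef_pos: [0.453, 0.12, 0.361]
eef_rot: [0.051, 0.999, -0.0, -0.0]
contact_force: [0.7, 0.2, 0.4]
width: 0.0686
gripper_force: 0.0
[0.4547847  0.12022598 0.36533686] [ 0.39223017 -0.11456803  0.0432718 ]
```

View pics/c3.png

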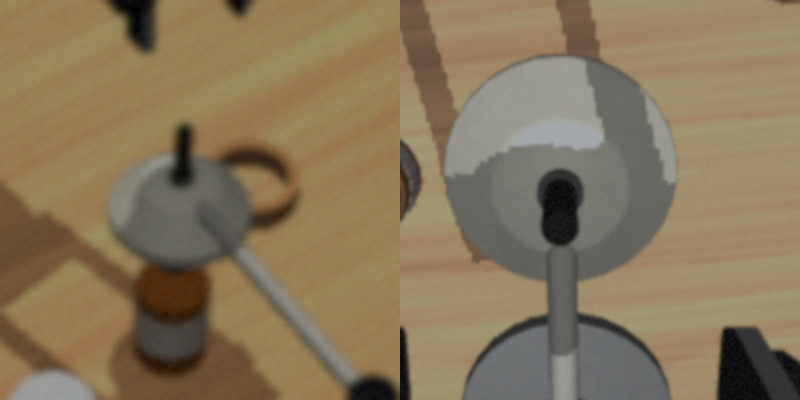

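Crop readings in full-image pixels: scene shade rim centre (294.8,163), bottle base centre (292.8,196.5); wrist pin top (279.5,213), rim centre (280,184).

Run:
```python
from h import *
s=np.load("scene3.npz");w=np.load("wrist3.npz")
print("shade",ray(s,294.8,163,.17),ray(w,280,184,.17),"pin",ray(w,279.5,213,.262),"bottle",ray(s,292.8,196.5,0.))
s0=np.load("scene0.npz")
f=lambda a,b:None
# toggle approach (frames)
x=np.array([np.cos(np.radians(-9.2)),np.sin(np.radians(-9.2))]);piv=np.array([.527,-.3505])
for dx in(-.07,-.0156,.0156): print(dx,piv+dx*x)
rel([*(piv-.055*x),.30],80.8)
```

```text
shade [0.4565 0.1191 0.17  ] [0.4553 0.1178 0.17  ] pin [0.4544 0.1176 0.262 ] bottle [0.4533 0.1224 0.    ]
-0.07 [ 0.45790046 -0.33930832]
-0.0156 [ 0.51160067 -0.34800585]
0.0156 [ 0.54239933 -0.35299415]
[ -64.6 -457.8   64.9] mm [ 0.42  0.23 93.33]
```

The shade is within about 3 mm of the bottle axis. Now the toggle: shut the fingers and go to the -x side of the long bat.

```bash
python3 -m inch '[[[0,-0.02,0],[0,0,4],0.3],[[-0.005,-0.05,0],[0,0,10],0.5],[[-0.01,-0.08,0],[0,0,16],0.7],[[-0.015,-0.12,0],[0,0,23],1],[[-0.02,-0.16,0],[0,0,30],1],[[-0.03,-0.2,0],[0,0,37],1],[[-0.035,-0.24,0],[0,0,44],1],[[-0.04,-0.28,0],[0,0,51],1],[[-0.045,-0.31,0.01],[0,0,57],1],[[-0.05,-0.33,0.02],[0,0,60],1]]'
python3 -m inch '[[[0,0,0],[0,0,0],1],[[0,0,0],[0,0,0],1],[[0,0,0],[0,0,0],1],[[0,0,0],[0,0,0],1],[[0,0,0],[0,0,0],1],[[0,0,0],[0,0,0],1],[[0,0,0],[0,0,0],1],[[0,0,0],[0,0,0],1],[[0,0,0],[0,0,0],1],[[0,0,0],[0,0,0],1]]'
python3 - <<'E'
from h import *
rel([.4727,-.3417,.24],80.8)
E
```

```text
clock: 9.4
eef_pos: [0.4689, -0.2157, 0.3395]
eef_rot: [0.546, 0.838, -0.0, -0.0]
contact_force: [-0.2, 0.1, 0.3]
width: 0.0001
gripper_force: 0.0
clock: 10.4
eef_pos: [0.4693, -0.2135, 0.3403]
eef_rot: [0.544, 0.839, 0.0, -0.0]
contact_force: [-0.1, -0.7, -0.2]
width: -0.0003
gripper_force: 0.0
[-118.4  -49.2  100.3] mm [-0.   -0.   33.32]
```

```bash
python3 -m inch '[[[-0.015,-0.006,0.01],[0,0,5],1],[[-0.04,-0.016,0.03],[0,0,11],1],[[-0.065,-0.027,0.05],[0,0,18],1],[[-0.09,-0.037,0.07],[0,0,25],1],[[-0.11,-0.046,0.09],[0,0,30],1],[[-0.118,-0.049,0.1],[0,0,33.3],1],[[-0.118,-0.049,0.1],[0,0,33.3],1],[[-0.118,-0.049,0.1],[0,0,33.3],1],[[-0.118,-0.049,0.1],[0,0,33.3],1],[[-0.118,-0.049,0.1],[0,0,33.3],1]]'
python3 - <<'E'
from h import *
from plant import arm
import cv2
rel([.4727,-.3417,.106],80.8)
d=arm.get_image("wrist");np.savez("wrist4.npz",**d); cv2.imwrite("pics/w4.png",d["img"][:,:,::-1])
E
```

```text
clock: 11.4
eef_pos: [0.4734, -0.3409, 0.2417]
eef_rot: [0.761, 0.649, 0.0, 0.001]
contact_force: [-0.6, -0.1, 0.1]
width: 0.0005
gripper_force: 0.0
[ -0.8  -0.8 135.7] mm [0.1  0.05 0.12]
```

View pics/w4.png

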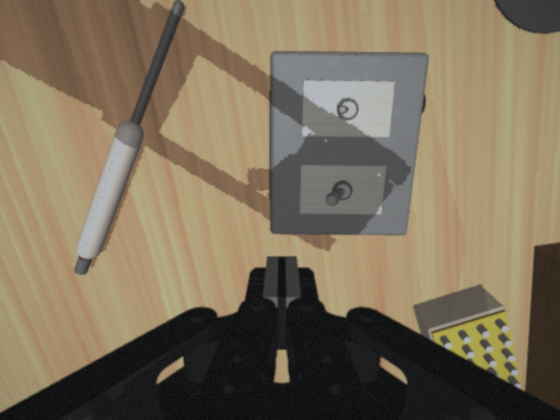

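The wrist view shows the unit squared with the tool: long toggle foot ring (342,189), bat tip (331,199), short toggle ring (347,108), closed fingertips at (282,262).

Run:
```python
from h import *
d=np.load("wrist4.npz")
f=ray(d,342,189,.068);t=ray(d,331.5,199,.103);s=ray(d,347.5,108,.068)
print(f,t,s,np.linalg.norm(f-s)); rel(f,80.8); rel(t,80.8); rel(s,80.8)
```

```text
[ 0.5269 -0.3507  0.068 ] [ 0.5128 -0.348   0.103 ] [ 0.539  -0.2813  0.068 ] 0.0704469303802515
[ -1.1  54.2 173.5] mm [0.09 0.05 0.11]
[ -0.7  39.9 138.5] mm [0.09 0.05 0.11]
[ 69.3  55.2 173.5] mm [0.09 0.05 0.11]
```

```bash
python3 -m inch '[[[0,0,0.02],[0,0,0],1],[[0,0,0.04],[0,0,0],1],[[0,0,0.06],[0,0,0],1],[[0,0,0.08],[0,0,0],1],[[0,0,0.1],[0,0,0],1],[[0,0,0.115],[0,0,0],1],[[0,0,0.125],[0,0,0],1],[[0,0,0.135],[0,0,0],1],[[0,0,0.135],[0,0,0],1],[[0,0,0.135],[0,0,0],1]]'
python3 -m inch '[[[0,0.005,0],[0,0,0],1],[[0,0.01,0],[0,0,0],1],[[0,0.015,0],[0,0,0],1],[[0,0.02,0],[0,0,0],1],[[0,0.024,0],[0,0,0],1],[[0,0.028,0],[0,0,0],1],[[0,0.032,0],[0,0,0],1],[[0,0.035,0],[0,0,0],1],[[0,0.038,0],[0,0,0],1],[[0,0.038,0],[0,0,0],1]]'
python3 - <<'E'
from h import *
from plant import arm
import cv2
rel([.527,-.3506,.106],80.8)
a=arm.get_image("wrist")["img"][100:250,240:440,::-1];b=arm.get_image("scene")["img"][235:310,145:245,::-1]
f=lambda i:cv2.resize(i,(400,300),interpolation=cv2.INTER_CUBIC)
cv2.imwrite("pics/w5.png",np.hstack([f(a),f(b)]))
E
```

```text
clock: 12.45
eef_pos: [0.473, -0.3413, 0.1058]
eef_rot: [0.761, 0.648, 0.0, 0.0]
contact_force: [0.6, 1.2, 0.0]
width: -0.0002
gripper_force: 0.0
clock: 13.45
eef_pos: [0.5107, -0.3472, 0.1051]
eef_rot: [0.761, 0.648, 0.0, 0.0]
contact_force: [-0.9, -0.0, -0.1]
width: 0.0002
gripper_force: 0.0
[-0.8 16.6 -0.9] mm [ 0.01 -0.01  0.03]
```

View pics/w5.png

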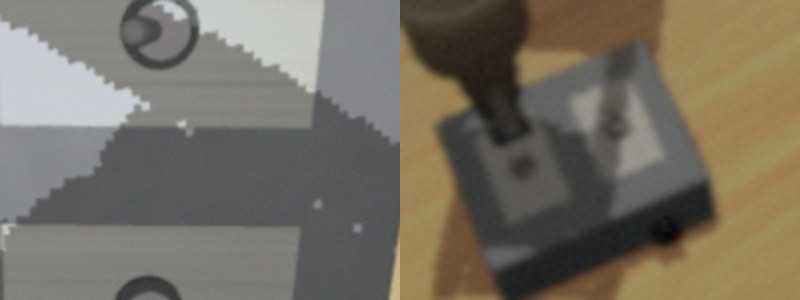

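The wrist crop shows the short toggle still leaning to -x. The long bat is hidden by the fingers, so whether it has flipped is unclear. I'll push 6 mm more, retreat, rise and look.

```bash
python3 -m inch '[[[0,0.002,0],[0,0,0],1],[[0,0.004,0],[0,0,0],1],[[0,0.006,0],[0,0,0],1],[[0,0.006,0],[0,0,0],1],[[0,0.006,0],[0,0,0],1],[[0,0,0],[0,0,0],1],[[0,-0.01,0],[0,0,0],1],[[0,-0.02,0],[0,0,0],1],[[0,-0.03,0],[0,0,0],1],[[0,-0.038,0],[0,0,0],1]]'
python3 -m inch '[[[0,0,0],[0,0,0],1],[[0,0,-0.02],[0,0,0],1],[[0,0,-0.05],[0,0,0],1],[[0,0,-0.08],[0,0,0],1],[[0,0,-0.11],[0,0,0],1],[[0,0,-0.135],[0,0,0],1],[[0,0,-0.135],[0,0,0],1],[[0,0,-0.135],[0,0,0],1],[[0,0,-0.135],[0,0,0],1],[[0,0,-0.135],[0,0,0],1]]'
python3 - <<'E'
from h import *
from plant import arm
import cv2
a=arm.get_image("wrist")["img"][40:250,240:440,::-1];b=arm.get_image("scene")["img"][110:235,230:350,::-1]
f=lambda i:cv2.resize(i,(400,420),interpolation=cv2.INTER_CUBIC)
cv2.imwrite("pics/w6.png",np.hstack([f(a),f(b)]))
E
```

```text
clock: 14.55
eef_pos: [0.4716, -0.341, 0.1053]
eef_rot: [0.762, 0.648, -0.0, -0.0]
contact_force: [0.8, -0.2, 0.1]
width: -0.0003
gripper_force: 0.0
clock: 15.55
eef_pos: [0.4722, -0.3407, 0.2386]
eef_rot: [0.761, 0.648, -0.0, -0.001]
contact_force: [0.3, 0.3, 0.7]
width: 0.0001
gripper_force: 0.0
```

View pics/w6.png

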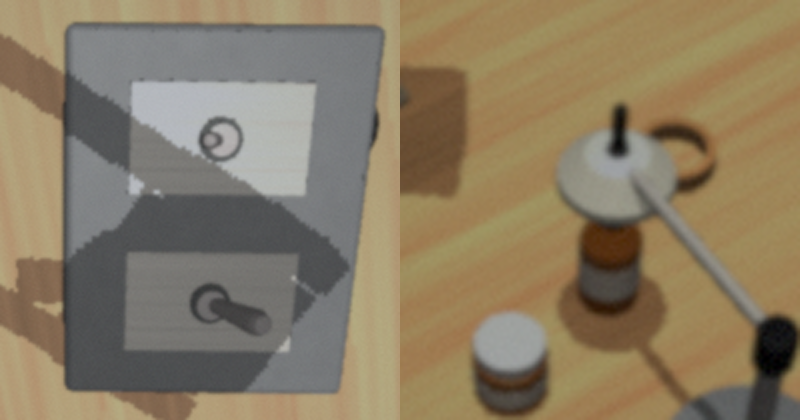

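The long bat now leans to +x (on), with its tip at crop (260,322). The short toggle is unchanged, and the shade is still over the bottle with the jar and tape where they were.

```bash
python3 -c "
from plant import arm
print(arm.sign_off())"
```

```text
the job is handed in; nothing more can be done
None
```

The job is handed in: the lamp shade sits over the tall amber bottle, within about 3 mm of its centre by my measurement. The long toggle is flipped to on, the short toggle is as it was, and nothing appears to have been knocked.

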